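# Pour walnuts from a scoop into a low dish

### The arm

A 7-joint arm with a two-finger parallel gripper is mounted at the origin on the work surface. World frame = base frame: x ahead of the robot, y to its left, z up, the work surface at z = 0. Lengths are in m, angles in rad, forces in N, time in s.
With the tool pointing down it reaches from about 0.425 to 0.8 m from the base axis. Payload 8.3 kg.
Tool frame: the origin (TCP) lies midway between the tips of the shut fingers; the grasp point (between the pads) lies 19 mm behind it; z points along the fingers, y is the line along which they close (so a half turn about z gives the same grasp; the last joint's range is limited). The gripper opens to 85 mm and grips with 20 to 120 N. Pads are 22 mm wide; open, the fingers measure 114 mm over their backs; the gripper's body (76 mm by 85 mm) begins 54 mm behind the grasp point. The pads swing forward as they close: fully open they stand 13 mm farther back than shut.
Start: joints at [-1.338, 0.383, 0.016, 1.37, -0.006, 1.388, -0.046], TCP at [0.182, 0.598, 0.231] pointing down, gripper open.
Joint ranges: [-2.95, 2.95], [-0.25, 2.06], [-1.52, 1.56], [0.18, 2.33], [-1.44, 4.58], [0.02, 2.06], [-3.01, 3.01]. Speed limits (rad/s): [2.39, 2.39, 3.01, 3.01, 3.14, 3.14, 3.14].

### API

Orientations are given as a unit quaternion [w, x, y, z].
In Python, from rig import sensors, cams, ctrl gives the robot as it stands. The module is installed in compiled form; this text tells all that it offers.
- The arm moves only by the tool step_arm, never from a script. Its arguments are lists of equal length, an entry for each row: "fingers": the finger opening in m, from 0 to 0.0854; "delta_pos": the shift along the tool's x, y, z in m, a list of three; "roll": the turn about the tool's z in rad. In form: {"fingers": [fingers, ...], "delta_pos": [[x, y, z], ...], "roll": [roll, ...]}. A call has 1 to 5 rows; each row shifts and turns the commanded pose from where the row before left it, along the tool's axes as they then stand; what a row does not reach is not made up. A row lasts 1/8 s, in which the tool goes at most 62.5 mm and 10.7 degrees, less where a joint would pass 70% of its speed; a pose out of reach is approached as far as the arm can. A call is refused whole if a number of a shift passes 0.0625 or a number of a turn 0.188, either way. A call with a gripper value outside its range is refused whole. The fingers move at their own pace and stop on an object; "force" is the grip in N (left out, the last holds). Time passes only in rows, so rows that do not move let the fingers close. It gives the time, the measured TCP pose, the force, the opening and the grip force at its end, in the units of the state.
- sensors.sense(): the state, without advancing time (a new reading comes with each control period).
- cams.capture(name): name is "scene" or "top" or "wrist"; returns the picture (400x640x3 uint8, red, green, blue); there is no depth.
- cams.get_calibration(name): a dict with "mtx" (3x3 intrinsics, pixels), "extrinsics" (4x4, takes a point from camera to world coordinates). Camera axes: x right, y down, z forward; pixel columns grow to the right and rows downward; lengths in m; the calibration is good to about 2 mm. The wrist camera is an equidistant fisheye: a pixel r from the principal point sees the ray r / f radians off the axis. A picture is of the moment at which its call begins: read the wrist's pose just before it. get_calibration takes no time and is no camera call; for the wrist camera it gives the pose at the moment of the call.
- ctrl.job_done(): hands the job in; it is judged then, once.
The state is a dict: "clock": time; "q": joint angles; "dq": joint speeds; "joint_efforts": joint torques, N m; "ee_pos": TCP position; "orientation": TCP orientation; "contact_force": force on the tool from outside, world axes, zero at the start; "moment": the same for the moment, N m; "grip_width": finger opening in m; "grasp_force": force on a finger pad.
Only numpy, scipy, OpenCV 4.12 (cv2) and the standard library are available. Lean on these libraries where they do the work, as an engineer would, in place of code of your own. Each camera call takes 0.05 s, during which the arm holds its last target. There are 200 camera calls.

### The job

Pick up the metal scoop by its top handle without spilling the three walnuts in it, lower its spout over the edge of the low white dish until it just rests, gently, on the dish's rim, and from there tip it so that all the walnuts roll into the dish. Keep the spout down close to the rim while they roll out, do not touch the walnuts with the gripper and do not push the dish about. Then lay the empty scoop flat on its underside in the wide compartment of the wooden tray, along it, and let go; leave the jar, the pepper mill and the spatula where they are.

Things in the scene. Friction and masses are not known exactly. Their poses are not given: they have to be found in the camera images.
- scoop: Bare metal trough scoop, 72 mm wide, about 0.28 kg (x 0.8 to 1.3). Origin: mid-width on the underside of its flat floor; own x along the trough, SPOUT TOWARDS OWN -x, z up. Flat floor 4 mm thick from x = -62 to +65 mm; 50 mm high back wall at x = 60 to 65; side walls 45 mm high, 4 mm thick. Handle post behind, to x = 77: 182 mm long in all. Mass centre at x = 0 to 15 mm.
- grip (a point): Point in the middle of the scoop's wooden bar handle, at scoop (0, 0, 110 mm), axes as the scoop's: a good place to pinch across y from above. The bar runs along x above the trough from x = -30 to +70 mm, 18 mm wide, z = 100 to 120 mm; its post is at x = 65 to 77. About 55 mm of free air under the bar.
- sill (a point): Point on the sill's underside where it may rest on the dish's rim, at scoop (-85, 0, 9 mm), axes as the scoop's. In front of x = -62 mm the scoop's floor is a sill rising at 22 degrees towards the lip, underside from z = 0 at x = -61 to 17 mm at x = -105. Walnuts stay in until the scoop is tipped spout-down by more than 22 degrees; 40 to 48 degrees empties it.
- lip (a point): Middle of the upper edge of the scoop's spout lip, at scoop (-105, 0, 20 mm). The lip is straight, 72 mm wide. Axes as the scoop's.
- walnut0: Whole walnut in its shell, 42 mm long, 38 mm in diameter, about 18 g, origin at its centre. Starts lying in the scoop.
- walnut1: Another walnut, the same, in the scoop.
- walnut2: Another walnut, the same, in the scoop.
- dish: Low round white stoneware dish, loose, 0.65 kg: foot 146 mm in diameter, rim 158 mm outside, 30 mm tall, walls 5 mm thick, inner floor 6 mm above the underside. Origin: centre of its underside, z up.
- tray: Fixed wooden utensil tray, 226 mm long (own x) by 158 mm wide, 26 mm tall, floor 8 mm thick, 8 mm walls. Two long compartments along x: a wide one (210 x 92 mm inside, own y from -71 to +21 mm), empty, and a narrow one (42 mm wide, y from 29 to 71 mm) that holds a spatula. Origin: centre of its underside.
- slot (a point): Centre of the wide compartment's floor, at tray (0, -25, 8 mm); x along the compartment, z up.
- jar: Glass storage jar with a steel lid, 90 mm in diameter, 130 mm tall; origin at its underside. Bystander.
- mill: Steel pepper mill, 54 mm in diameter, 152 mm tall; origin at its underside. Bystander.
- spatula: Wooden spatula, 200 mm long, lying in the tray's narrow compartment; origin at its underside, blade towards own -x. Bystander.
Not all that is in view belongs to the job. Several things look just like the dish: the one meant starts nearest to the robot's base. What is shaped like the walnut1 but pink is not meant.

How it is judged:
On the way, in this order (a step that is already met when the one before it is completed fails the run):
1. The scoop's spout, over the dish's edge, rests on the dish with all walnuts still in the scoop (contact force between scoop and dish above 0.3 N and horizontal distance between lip and dish below 0.079 m and x of each of walnut0, walnut1, walnut2 in the frame of lip above 0 m and x of each of walnut0, walnut1, walnut2 in the frame of scoop below 0.065 m and z of walnut0 in the frame of scoop between 0 and 0.07 m and y of walnut0 in the frame of scoop between -0.036 and 0.036 m and z of walnut1 in the frame of scoop between 0 and 0.07 m and y of walnut1 in the frame of scoop between -0.036 and 0.036 m and z of walnut2 in the frame of scoop between 0 and 0.07 m and y of walnut2 in the frame of scoop between -0.036 and 0.036 m), for 0.05 s.
2. All three walnuts are in the dish (horizontal distance between each of walnut0, walnut1, walnut2 and dish below 0.074 m and z of walnut0 in the frame of dish between 0.005 and 0.045 m and z of walnut1 in the frame of dish between 0.005 and 0.045 m and z of walnut2 in the frame of dish between 0.005 and 0.045 m), for 0.2 s.
At the end, for the whole second after the job is handed in: All walnuts at rest in the dish (within 74 mm of its axis, under 45 mm high); dish upright, within 40 mm of its start; scoop flat (0.06 rad) and still on the wide compartment's floor, along it either way (0.25 rad; 45 mm along, 16 mm across); jar, mill, spatula moved under 30 mm (all of step 2 and linear speed of each of walnut0, walnut1, walnut2 below 0.05 m/s and angle between dish's own z axis and vertical below 0.08 rad and distance of dish from where it was at the start of the episode below 0.04 m and x of scoop in the frame of slot between -0.045 and 0.045 m and y of scoop in the frame of slot between -0.016 and 0.016 m and z of scoop in the frame of slot below 0.005 m and angle between scoop's own z axis and vertical below 0.06 rad and angle between the x axis of scoop and the x axis of tray, either way round below 0.25 rad and linear speed of scoop below 0.02 m/s and distance of each of jar, mill, spatula from where it was at the start of the episode below 0.03 m); the robot touches nothing.
It fails at once if A walnut leaves the spout while the lip is more than 30 mm above the dish's rim, or away from the dish ((x of walnut0 in the frame of lip below -0.003 m and distance between walnut0 and lip below 0.034 m and (z of lip in the frame of dish above 0.06 m or horizontal distance between lip and dish above 0.09 m)) or (x of walnut1 in the frame of lip below -0.003 m and distance between walnut1 and lip below 0.034 m and (z of lip in the frame of dish above 0.06 m or horizontal distance between lip and dish above 0.09 m)) or (x of walnut2 in the frame of lip below -0.003 m and distance between walnut2 and lip below 0.034 m and (z of lip in the frame of dish above 0.06 m or horizontal distance between lip and dish above 0.09 m))).
It fails at once if The gripper touches a walnut (contact force between the fingers and walnut0 above 0.3 N or contact force between the fingers and walnut1 above 0.3 N or contact force between the fingers and walnut2 above 0.3 N).
It fails at once if The scoop presses on the dish with more than 25 N (contact force between scoop and dish above 25 N).
It fails at once if The dish is pushed more than 40 mm or tipped (distance of dish from where it was at the start of the episode above 0.04 m or angle between dish's own z axis and vertical above 0.3 rad).
It fails at once if The jar, mill or spatula is moved more than 30 mm or knocked over (distance of any of jar, mill, spatula from where it was at the start of the episode above 0.03 m or angle between any of jar, mill, spatula's own z axis and vertical above 0.4 rad).
It also fails if it takes over 64 s, if anything falls off the work surface, if the arm or the gripper's body presses on something with over 40 N, if the wrist force passes 120 N, or if a joint passes its speed limit or range.

## Working session

There is one attempt and no reset: what is moved stays moved. The work goes in short steps, Python scripts to look and compute and a tool call to move; the robot and the scene stay as the last step left them, time stands still between calls to the robot, and variables do not carry over. Pictures are saved under pics/ and viewed, at most 10 in all, crops included, and the job is handed in when it is done.

Besides the shell and the picture viewer there is one more tool, called after ">>>" as name(argument=value, ...), one argument or row to a line, values as JSON. step_arm: Moves the arm, as the interface text tells. Its arguments: {"type":"object","properties":{"fingers":{"type":"array","items":{"type":"number"}},"delta_pos":{"type":"array","items":{"type":"array","items":{"type":"number"}}},"roll":{"type":"array","items":{"type":"number"}},"force":{"type":"number"}},"required":["fingers","delta_pos","roll"]}

```bash
mkdir -p pics; python3 - <<'E'
from rig import sensors,cams,ctrl
import cv2,numpy as np
np.set_printoptions(precision=4,suppress=True)
s=sensors.sense(); print(s)
for n in("scene","top"):
    c=cams.get_calibration(n); print(n,c["mtx"],c["extrinsics"])
    cv2.imwrite(f"pics/{n}0.png",cams.capture(n)[:,:,::-1])
E
```

```text
{'clock': 0.0, 'q': array([-1.3379,  0.3843,  0.0164,  1.3712, -0.0063,  1.3882, -0.0465]), 'dq': array([-0.0012, -0.0007, -0.0002,  0.0007,  0.    , -0.0001,  0.0003]), 'joint_efforts': array([ -0.0009, -62.7608,   0.8435, -37.1821,   0.0165,   0.0141,
        -0.    ]), 'ee_pos': array([0.182 , 0.5974, 0.2302]), 'orientation': array([-0.0001,  0.1473,  0.9891, -0.001 ]), 'contact_force': array([-0.0771,  0.2929, -0.2448]), 'moment': array([-0.0207,  0.0153,  0.0064]), 'grasp_force': 0.0, 'grip_width': 0.08547077956693959}
scene [[397.6709   0.     322.1876]
 [  0.     397.6709 203.1586]
 [  0.       0.       1.    ]] [[ 0.7766  0.395  -0.4907  1.1056]
 [ 0.6298 -0.4704  0.6181 -0.6692]
 [ 0.0133 -0.7891 -0.6141  0.7591]
 [ 0.      0.      0.      1.    ]]
top [[495.0055   0.     318.0271]
 [  0.     495.0055 199.0534]
 [  0.       0.       1.    ]] [[-0.0023 -0.9924  0.1228  0.3958]
 [-1.      0.0018 -0.0044 -0.0212]
 [ 0.0042 -0.1228 -0.9924  1.531 ]
 [ 0.      0.      0.      1.    ]]
```

View pics/top0.png

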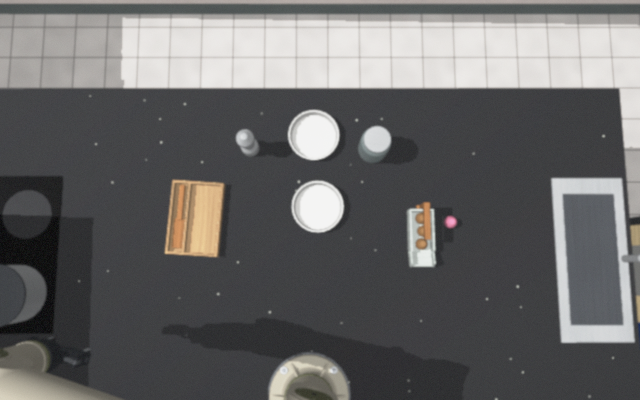

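View pics/scene0.png

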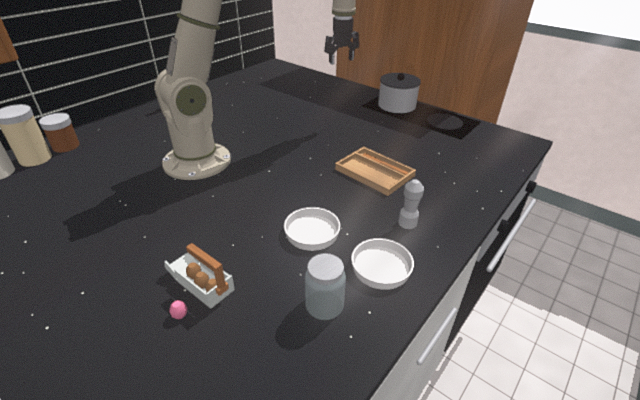

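The top view shows the near dish at (318,206), the far look-alike at (313,135), and the tray at (195,218). The scoop is at (422,237) with its bar at (427,222), post towards the top of the image and spout towards the robot. The pink decoy is at (451,222), the jar at (375,143) and the mill at (247,142).

```bash
cat > h.py <<'E'
import numpy as np,cv2
from rig import sensors,cams,ctrl
np.set_printoptions(precision=4,suppress=True)
def ray(n,px,z,cal=None):
    c=cal or cams.get_calibration(n); T=c["extrinsics"]; K=c["mtx"]
    u=np.atleast_2d(px).astype(float)
    d=np.c_[(u[:,0]-K[0,2])/K[0,0],(u[:,1]-K[1,2])/K[1,1],np.ones(len(u))]@T[:3,:3].T
    o=T[:3,3]; return (o+d*((z-o[2])/d[:,2])[:,None])[:,:2]
def proj(n,P):
    c=cams.get_calibration(n);T=np.linalg.inv(c["extrinsics"]);p=np.atleast_2d(P)@T[:3,:3].T+T[:3,3];q=p@c["mtx"].T;return q[:,:2]/q[:,2:]
def blobs(m,amin=30):
    cs,_=cv2.findContours(m.astype(np.uint8),cv2.RETR_EXTERNAL,cv2.CHAIN_APPROX_NONE)
    return sorted([c for c in cs if cv2.contourArea(c)>amin],key=cv2.contourArea,reverse=True)
E
python3 - <<'E'
from h import *
im=cv2.imread("pics/top0.png"); hsv=cv2.cvtColor(im,cv2.COLOR_BGR2HSV)
H,S,V=cv2.split(hsv)
roi=np.zeros(im.shape[:2],bool); roi[95:290,130:500]=1
def rep(name,m,z,a=30):
    for c in blobs(m&roi,a):
        r=cv2.minAreaRect(ray("top",c[:,0,:],z).astype(np.float32))
        ctr=c[:,0,:].mean(0); print(name,"px",ctr,"ctr",np.array(r[0]),"size",np.array(r[1]),"ang",round(r[2],1))
rep("white z.03",(S<60)&(V>110),.03,100)
rep("wood z.026",(S>80)&(V>70)&(H<25),.026,20)
rep("bar z.12",(S>170)&(V>110)&(H<14)&(np.arange(640)[None]>380),.12,20)
cv2.imwrite("pics/sc.png",cv2.resize(im[190:280,395:470],None,fx=6,fy=6,interpolation=cv2.INTER_CUBIC))
E
```

```text
white z.03 px [316.8658 205.9128] ctr [ 0.5607 -0.0247] size [0.1588 0.1596] ang 89.9
white z.03 px [313.1027 134.4795] ctr [ 0.7843 -0.0132] size [0.1616 0.1616] ang 18.7
white z.03 px [421.7171 235.0969] ctr [ 0.4658 -0.3397] size [0.0854 0.1754] ang 89.9
white z.03 px [374.0435 141.7174] ctr [ 0.7643 -0.2036] size [0.0964 0.0988] ang 89.3
white z.03 px [246.3134 141.3134] ctr [0.7614 0.1954] size [0.0824 0.0554] ang 27.1
wood z.026 px [194.3171 218.2561] ctr [0.5256 0.3482] size [0.1627 0.2274] ang 85.9
wood z.026 px [423.3615 223.8077] ctr [ 0.5023 -0.3476] size [0.0429 0.1411] ang 88.5
```

View pics/sc.png

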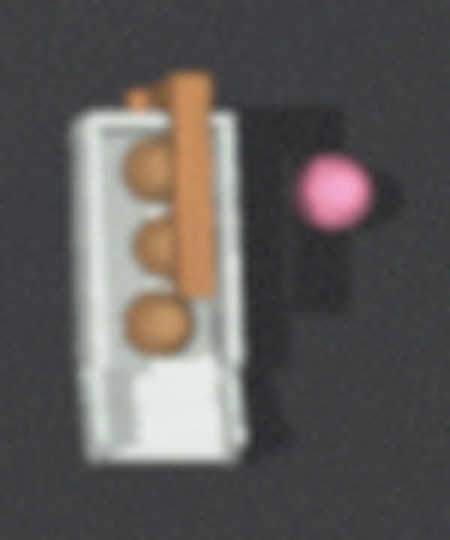

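The crop shows the bar's back end at full-image pixel (426.8,202.5) and its front end at (427.9,239.5). The lip is at the bottom, from (410,266.5) to (435,266.5). The three walnuts sit behind the sill, and the pink decoy is to the right.

```bash
python3 - <<'E'
from h import *
P=lambda x,y:(x/6+395,y/6+190)
b=ray("top",[P(191,75),P(197,297)],.12); print("bar ends",b,np.linalg.norm(b[0]-b[1]))
d=b[0]-b[1]; yaw=np.arctan2(d[1],d[0]); print("yaw",yaw)
l=ray("top",[P(88,462),P(240,462)],.02); print("lip",l,np.linalg.norm(l[0]-l[1]))
w=ray("top",[P(72,115),P(238,115)],.05); print("back",w)
u=np.array([np.cos(yaw),np.sin(yaw)])
print("grip from bar",b.mean(0)-.02*u,"from lip",l.mean(0)+.105*u,"from back",w.mean(0)-.065*u)
im=cv2.imread("pics/top0.png");H,S,V=cv2.split(cv2.cvtColor(im,cv2.COLOR_BGR2HSV))
m=(S>80)&(V>70)&(H<25);m[:,260:]=0;m[:150]=0;m[290:]=0
c=blobs(m)[0]; r=cv2.minAreaRect(ray("top",c[:,0,:],.026).astype(np.float32)); print(cv2.boxPoints(r))
s=sensors.sense()
from scipy.spatial.transform import Rotation as R
q=s["orientation"];print(R.from_quat(q[[1,2,3,0]]).as_matrix())
T=cams.get_calibration("wrist");print(T["mtx"],T["extrinsics"])
E
```

```text
bar ends [[ 0.5599 -0.34  ]
 [ 0.4538 -0.3397]] 0.1060210948700714
yaw -0.0024296044640047605
lip [[ 0.375  -0.3048]
 [ 0.3748 -0.3816]] 0.07675560823259099
back [[ 0.5479 -0.2955]
 [ 0.5477 -0.3788]]
grip from bar [ 0.4868 -0.3398] from lip [ 0.4799 -0.3434] from back [ 0.4828 -0.337 ]
[[0.4064 0.2752]
 [0.6333 0.2589]
 [0.6449 0.4212]
 [0.418  0.4374]]
[[-0.9566  0.2915 -0.0005]
 [ 0.2915  0.9566 -0.0017]
 [-0.     -0.0018 -1.    ]]
[[309.7069   0.     320.814 ]
 [  0.     309.7069 201.524 ]
 [  0.       0.       1.    ]] [[ 0.2921  0.9083  0.2994  0.1048]
 [ 0.9564 -0.2771 -0.0926  0.622 ]
 [-0.0012  0.3134 -0.9496  0.3737]
 [ 0.      0.      0.      1.    ]]
```

>>> step_arm(
  fingers=[0.085,0.085,0.085,0.085,0.085],
  delta_pos=[
    [0,0,0],
    [0,0,0],
    [-0.055,-0.045,0],
    [-0.055,-0.045,0],
    [-0.055,-0.045,0],
  ],
  roll=[-0.148,-0.148,0,0,0],
)

```text
clock: 0.72
ee_pos: [0.3284, 0.4776, 0.2308]
orientation: [-0.0, -0.0, 1.0, -0.0]
contact_force: [0.8, 0.8, 0.2]
grip_width: 0.085
grasp_force: 0.0
```

>>> step_arm(
  fingers=[0.085,0.085,0.085,0.085,0.085],
  delta_pos=[
    [-0.045,-0.05,0],
    [-0.045,-0.05,0],
    [-0.045,-0.06,0],
    [-0.045,-0.06,0],
    [-0.02,-0.06,0],
  ],
  roll=[0,0,0,0,0],
)

```text
clock: 1.35
ee_pos: [0.5068, 0.2251, 0.2306]
orientation: [-0.0, 0.0, 1.0, -0.0]
contact_force: [0.3, -0.9, -0.0]
grip_width: 0.0848
grasp_force: 0.0
```

>>> step_arm(
  fingers=[0.085,0.085,0.085,0.085,0.085],
  delta_pos=[
    [0,-0.06,0],
    [0,-0.06,0],
    [0,-0.06,0],
    [0,-0.06,0],
    [0,-0.06,0],
  ],
  roll=[0,0,0,0,0],
)

```text
clock: 1.98
ee_pos: [0.5053, -0.0748, 0.2311]
orientation: [-0.0, -0.0, 1.0, 0.0]
contact_force: [0.9, 0.1, -1.2]
grip_width: 0.085
grasp_force: 0.0
```

>>> step_arm(
  fingers=[0.085,0.085,0.085,0.085,0.085],
  delta_pos=[
    [0,-0.06,0],
    [0,-0.06,0],
    [0,-0.06,0],
    [0,-0.06,0],
    [0,0,0],
  ],
  roll=[0,0,0,0,0],
)

```text
clock: 2.6
ee_pos: [0.5029, -0.3191, 0.2306]
orientation: [-0.001, 0.004, 1.0, -0.001]
contact_force: [-0.2, 0.3, 1.2]
grip_width: 0.0847
grasp_force: 0.0
```

```bash
python3 - <<'E'
from h import *
print(sensors.sense()["ee_pos"],sensors.sense()["q"])
c=cams.get_calibration("wrist");print(c["extrinsics"]);np.save("w.npy",c["extrinsics"])
cv2.imwrite("pics/w1.png",cams.capture("wrist")[:,:,::-1])
E
```

```text
[ 0.5029 -0.3191  0.2306] [ 0.0474  0.3569  0.6136  1.4787 -0.2028  1.3715  2.2335]
[[ 0.0095  0.9503  0.3111  0.4225]
 [ 1.     -0.0084 -0.0051 -0.3171]
 [-0.0022  0.3111 -0.9504  0.3741]
 [ 0.      0.      0.      1.    ]]
```

View pics/w1.png

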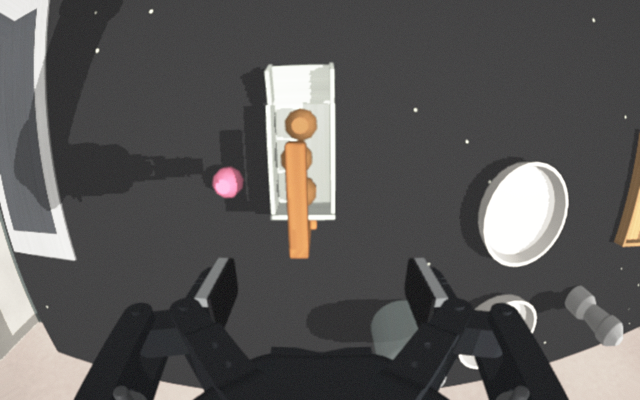

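The wrist view shows the bar from its front end at (296.5,142) to its back end at (300,257). The lip is at about (270,66)–(334,64), the walnuts are in the trough, and the dish is at right (523,214).

```bash
cat >> h.py <<'E'
def wray(px,z,T,K=np.array([[309.7069,0,320.814],[0,309.7069,201.524],[0,0,1]])):
    u=(np.atleast_2d(px).astype(float)-K[:2,2])/K[0,0]; r=np.linalg.norm(u,axis=1,keepdims=True)
    d=np.c_[u/r*np.sin(r),np.cos(r)]@T[:3,:3].T; o=T[:3,3]
    return (o+d*((z-o[2])/d[:,2])[:,None])[:,:2]
E
python3 - <<'E'
from h import *
T=np.load("w.npy"); im=cv2.imread("pics/w1.png")
H,S,V=cv2.split(cv2.cvtColor(im,cv2.COLOR_BGR2HSV))
b=wray([(296.5,142),(300,257)],.12,T);print(b,np.linalg.norm(b[0]-b[1]))
print("edges",wray([(287.5,170),(307,170),(289.5,240),(310,240)],.12,T))
print("lip",wray([(270,66),(334,64)],.02,T)); print("backwall",wray([(271,219),(334,219)],.05,T),"sidewalls z.045",wray([(266.5,105),(334.5,105),(270,200),(334.5,200)],.045,T))
m=(S<60)&(V>110);m[:,:470]=0;m[:150]=0;m[275:]=0;m[:,575:]=0
c=blobs(m)[0];print("dish",cv2.minAreaRect(wray(c[:,0,:],.03,T).astype(np.float32)))
E
```

```text
[[ 0.454  -0.338 ]
 [ 0.5598 -0.3383]] 0.1058390123823794
edges [[ 0.4776 -0.3462]
 [ 0.4778 -0.3298]
 [ 0.5422 -0.3472]
 [ 0.5423 -0.3286]]
lip [[ 0.3775 -0.3746]
 [ 0.3771 -0.3027]]
backwall [[ 0.549  -0.3755]
 [ 0.5494 -0.3042]] sidewalls z.045 [[ 0.4225 -0.3752]
 [ 0.4241 -0.3035]
 [ 0.528  -0.3761]
 [ 0.5286 -0.3035]]
dish ((0.5607832074165344, -0.02858247607946396), (0.16026820242404938, 0.16873972117900848), 6.181636333465576)
```

>>> step_arm(
  fingers=[0.06,0.05,0.05,0.05,0.05],
  delta_pos=[
    [-0.038,-0.018,0],
    [0,0,0.04],
    [0,0,0.03],
    [0,0,0],
    [0,0,0],
  ],
  roll=[0,0,0,0,0],
  force=120,
)

```text
clock: 3.28
ee_pos: [0.5446, -0.3305, 0.1627]
orientation: [0.001, -0.001, 1.0, -0.0]
contact_force: [-0.7, -0.5, 0.2]
grip_width: 0.05
grasp_force: 0.0
```

>>> step_arm(
  fingers=[0.05,0.05,0.05,0.05,0.05],
  delta_pos=[
    [0.003,-0.0085,0.012],
    [0,0,0.03],
    [0,0,0.03],
    [0,0,0],
    [0,0,0],
  ],
  roll=[0,0,0,0,0],
)

```text
clock: 3.9
ee_pos: [0.5413, -0.3404, 0.0908]
orientation: [0.001, 0.0, 1.0, -0.001]
contact_force: [0.3, -0.4, 0.4]
grip_width: 0.0499
grasp_force: 0.0
```

>>> step_arm(
  fingers=[0.03,0.02,0.01,0.01,0.01],
  delta_pos=[
    [0,0,0],
    [0,0,0],
    [0,0,0],
    [0,0,0],
    [0,0,0],
  ],
  roll=[0,0,0,0,0],
  force=120,
)

```text
clock: 4.53
ee_pos: [0.5414, -0.3403, 0.0905]
orientation: [0.001, -0.0, 1.0, -0.001]
contact_force: [-0.4, -1.3, 6.5]
grip_width: 0.0161
grasp_force: 117.3
```

>>> step_arm(
  fingers=[0.01,0.01,0.01,0.01,0.01],
  delta_pos=[
    [0,0,-0.005],
    [0,0,-0.01],
    [0,0,-0.015],
    [0,0,-0.015],
    [0,0,0],
  ],
  roll=[0,0,0,0,0],
)

```text
clock: 5.15
ee_pos: [0.5418, -0.3402, 0.1364]
orientation: [0.001, -0.0, 1.0, -0.001]
contact_force: [0.4, 0.4, -4.3]
grip_width: 0.0164
grasp_force: 117.5
```

```bash
python3 - <<'E'
from h import *
s=sensors.sense();print(s["ee_pos"],s["contact_force"],s["moment"],s["grip_width"],s["grasp_force"])
a=cams.capture("scene")[:,:,::-1][200:340,120:300];cv2.imwrite("pics/s2.png",cv2.resize(a,None,fx=4,fy=4,interpolation=cv2.INTER_CUBIC))
E
```

```text
[ 0.5418 -0.3402  0.1364] [ 0.4308  0.3686 -4.3244] [-0.0275 -0.1937 -0.0503] 0.016412414900763606 117.48050466645509
```

View pics/s2.png

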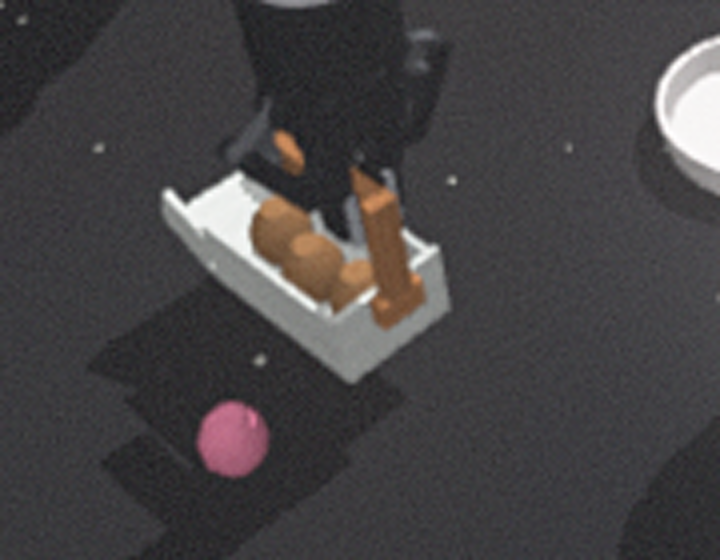

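Lifted with all three walnuts in and the scoop about level. Next I'll raise it and turn it a quarter turn.

>>> step_arm(
  fingers=[0.01,0.01,0.01,0.01,0.01],
  delta_pos=[
    [0,0,-0.012],
    [0,0,-0.012],
    [0,0,-0.01],
    [0,0,0],
    [0,0,0],
  ],
  roll=[0.05,0.1,0.15,0.17,0.17],
)

```text
clock: 5.82
ee_pos: [0.5406, -0.3392, 0.1677]
orientation: [-0.0, 0.317, 0.948, 0.0]
contact_force: [-0.5, -0.1, -4.3]
grip_width: 0.0162
grasp_force: 117.6
```

>>> step_arm(
  fingers=[0.01,0.01,0.01,0.01,0.01],
  delta_pos=[
    [0,0,0],
    [0,0,0],
    [0,0,0],
    [0,0,0],
    [0,0,0],
  ],
  roll=[0.17,0.17,0.17,0.17,0.12],
)

```text
clock: 6.45
ee_pos: [0.5406, -0.3391, 0.1675]
orientation: [-0.001, 0.661, 0.75, -0.0]
contact_force: [0.1, -0.4, -3.6]
grip_width: 0.0161
grasp_force: 117.6
```

>>> step_arm(
  fingers=[0.01,0.01,0.01,0.01,0.01],
  delta_pos=[
    [0,0,0],
    [0,0,0],
    [0,0,0],
    [0,0,0],
    [0,0,0],
  ],
  roll=[0.08,0.05,0,0,0],
)

```text
clock: 7.08
ee_pos: [0.5408, -0.3395, 0.1682]
orientation: [-0.0, 0.706, 0.708, -0.0]
contact_force: [-0.5, 0.2, -3.2]
grip_width: 0.0158
grasp_force: 117.6
```

```bash
python3 - <<'E'
from h import *
from scipy.spatial.transform import Rotation as R
s=sensors.sense();print(s["ee_pos"],s["contact_force"],s["moment"],s["q"]);print(R.from_quat(s["orientation"][[1,2,3,0]]).as_matrix())
cv2.imwrite("pics/t3.png",cams.capture("top")[:,:,::-1])
T=cams.get_calibration("wrist")["extrinsics"];np.save("w3.npy",T)
im=np.ascontiguousarray(cams.capture("wrist")[:,:,::-1]);cv2.imwrite("pics/w3.png",im)
E
```

```text
[ 0.5408 -0.3395  0.1682] [-0.5456  0.215  -3.2   ] [-0.1841 -0.0076  0.0083] [-0.0977  0.5892  0.9193  1.4523 -0.472   1.3325  0.8527]
[[-0.0017  1.     -0.0002]
 [ 1.      0.0017  0.0001]
 [ 0.0001 -0.0002 -1.    ]]
```

View pics/w3.png

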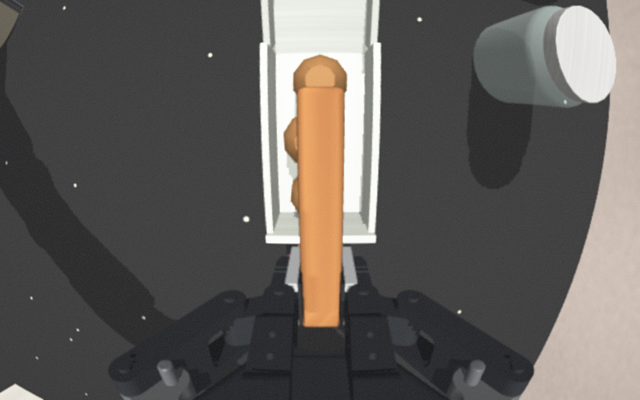

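The wrist view shows the spout up the picture and the walnuts inside behind the sill. The bar's front end is at (322,88) and the scoop's back wall is at row 238.

```bash
python3 - <<'E'
from h import *
T=np.load("w3.npy");f,cx,cy=309.7069,320.814,201.524
def pix(P):
    p=np.linalg.inv(T)@np.r_[P,1];r=np.hypot(p[0],p[1]);a=np.arctan2(r,p[2]);return np.array([cx+f*a*p[0]/r,cy+f*a*p[1]/r])
g=np.array([.5408,-.3395,.1872])
# scoop x -> world -y ; nose-down phi
for gx in (.055,.060):
  for d in (-5,0,5,10):
    ph=np.radians(d);c,s=np.cos(ph),np.sin(ph)
    def W(x,y,z):
        a=x-gx;b=z-.11; X=a*c-b*s;Z=a*s+b*c
        return g+[y,-X,Z]
    print(gx,d,"barfront",pix(W(-.03,0,.12)),"back",pix(W(.065,.036,.05)),"backtop of post",pix(W(.077,0,.12)))
E
```

```text
0.055 -5 barfront [321.821   96.1003] back [375.4337 237.6103] backtop of post [321.346  329.2272]
0.055 0 barfront [321.763  93.307] back [375.0418 245.1335] backtop of post [321.3537 330.6697]
0.055 5 barfront [321.7098  92.5034] back [374.7487 252.7447] backtop of post [321.362  331.7937]
0.055 10 barfront [321.6609  93.3523] back [374.5525 260.4237] backtop of post [321.3709 332.5785]
0.06 -5 barfront [321.8399  81.6276] back [376.0476 231.0196] backtop of post [321.3648 322.2869]
0.06 0 barfront [321.7767  79.8064] back [375.562  238.3823] backtop of post [321.3718 323.0581]
0.06 5 barfront [321.7193  79.9596] back [375.1771 245.8534] backtop of post [321.3793 323.5401]
0.06 10 barfront [321.6672  81.7284] back [374.8905 253.4116] backtop of post [321.3871 323.7195]
```

>>> step_arm(
  fingers=[0.01,0.01,0.01,0.01,0.01],
  delta_pos=[
    [0.01,0.005,0],
    [0.02,0.005,0],
    [0.025,0.005,0],
    [0.025,0.005,0],
    [0.015,0,0],
  ],
  roll=[0,0,0,0,0],
)

```text
clock: 7.8
ee_pos: [0.5617, -0.2419, 0.1681]
orientation: [-0.0, 0.706, 0.709, 0.0]
contact_force: [-0.4, 0.1, -4.0]
grip_width: 0.0161
grasp_force: 117.6
```

>>> step_arm(
  fingers=[0.01,0.01,0.01,0.01,0.01],
  delta_pos=[
    [0,0,0.01],
    [0,0,0.015],
    [0,0,0.015],
    [0,0,0.008],
    [0,0,0],
  ],
  roll=[0,0,0,0,0],
)

```text
clock: 8.43
ee_pos: [0.5601, -0.2447, 0.1193]
orientation: [-0.001, 0.707, 0.707, -0.001]
contact_force: [-1.5, -0.1, -3.3]
grip_width: 0.016
grasp_force: 117.7
```

>>> step_arm(
  fingers=[0.01,0.01,0.01,0.01],
  delta_pos=[
    [0,0,0.003],
    [0,0,0.002],
    [0,0,0],
    [0,0,0],
  ],
  roll=[0,0,0,0],
)

```text
clock: 8.93
ee_pos: [0.5609, -0.2445, 0.1155]
orientation: [0.0, 0.707, 0.708, 0.0]
contact_force: [-0.7, 0.1, -3.0]
grip_width: 0.0163
grasp_force: 117.6
```

>>> step_arm(
  fingers=[0.01,0.01,0.01,0.01],
  delta_pos=[
    [0,0,0.001],
    [0,0,0.001],
    [0,0,0],
    [0,0,0],
  ],
  roll=[0,0,0,0],
)

```text
clock: 9.43
ee_pos: [0.5608, -0.2445, 0.1133]
orientation: [-0.0, 0.707, 0.707, -0.0]
contact_force: [-0.0, 0.5, -4.2]
grip_width: 0.0161
grasp_force: 117.6
```

```bash
python3 - <<'E'
from h import *
s=sensors.sense();print(s["ee_pos"],s["contact_force"],s["moment"])
a=cams.capture("scene")[:,:,::-1];cv2.imwrite("pics/s4.png",cv2.resize(a[150:320,180:420],None,fx=3.3,fy=3.3,interpolation=cv2.INTER_CUBIC))
s=sensors.sense();print(s["ee_pos"],s["contact_force"],s["moment"])
E
```

```text
[ 0.5608 -0.2445  0.1133] [-0.0338  0.5028 -4.2321] [-0.2122 -0.0068 -0.0022]
[ 0.5608 -0.2445  0.1133] [ 0.015   0.1058 -3.6479] [-0.1928 -0.0355 -0.0132]
```

View pics/s4.png

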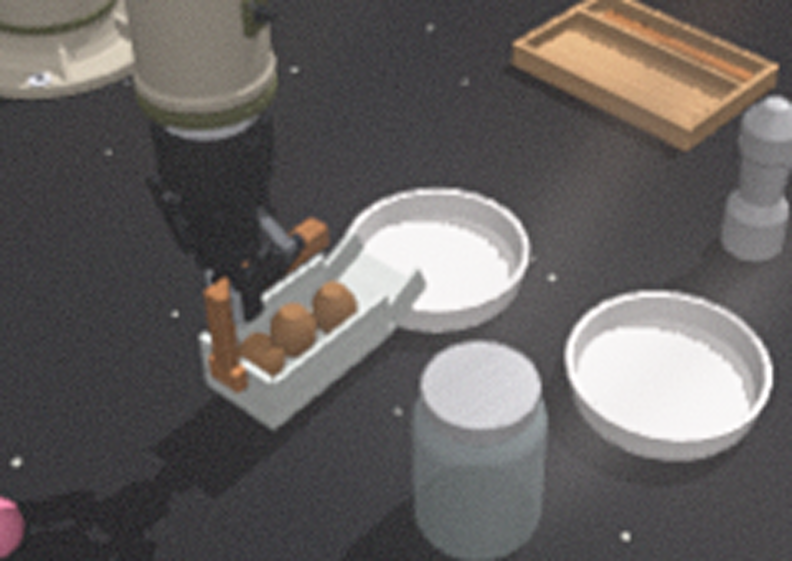

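The picture shows the spout over the near dish's edge and the walnuts in the trough. I'll keep creeping down until there is contact.

>>> step_arm(
  fingers=[0.01,0.01,0.01,0.01],
  delta_pos=[
    [0,0,0.001],
    [0,0,0.001],
    [0,0,0],
    [0,0,0],
  ],
  roll=[0,0,0,0],
)

```text
clock: 9.98
ee_pos: [0.5609, -0.2448, 0.1116]
orientation: [0.0, 0.707, 0.707, 0.0]
contact_force: [0.3, -1.2, -1.6]
grip_width: 0.0161
grasp_force: 118.0
```

```bash
python3 -c "
from h import *
s=sensors.sense();print(s['ee_pos'],s['contact_force'],s['moment'])"
```

```text
[ 0.5609 -0.2448  0.1116] [ 0.2678 -1.2141 -1.5889] [-0.1779  0.0316  0.0643]
```

>>> step_arm(
  fingers=[0.01,0.01],
  delta_pos=[
    [0,0,0.0005],
    [0,0,0],
  ],
  roll=[0,0],
)

```text
clock: 10.22
ee_pos: [0.5609, -0.2449, 0.1111]
orientation: [0.0, 0.707, 0.707, -0.0]
contact_force: [0.7, -2.0, 0.7]
grip_width: 0.0163
grasp_force: 118.3
```

```bash
python3 -c "
from h import *
s=sensors.sense();print(s['ee_pos'],s['contact_force'],s['moment'])"
```

```text
[ 0.5609 -0.2449  0.1111] [ 0.7248 -2.0218  0.723 ] [-0.2652  0.0231  0.0336]
```

```bash
cat >> h.py <<'E'
def tilt(gx=.0575):
    s=sensors.sense();T=cams.get_calibration("wrist")["extrinsics"];im=np.ascontiguousarray(cams.capture("wrist")[:,:,::-1]);cv2.imwrite("pics/_w.png",im)
    Ti=np.linalg.inv(T);f,cx,cy=309.7069,320.814,201.524
    g=s["ee_pos"]+[0,0,.019]
    from scipy.spatial.transform import Rotation as R
    tx=R.from_quat(s["orientation"][[1,2,3,0]]).as_matrix()
    def row(d,x=.065,y=.030,z=.05):
        c,sn=np.cos(np.radians(d)),np.sin(np.radians(d));a=x-gx;b=z-.11
        P=g-tx[:,0]*(a*c-b*sn)+tx[:,1]*y;P=P+[0,0,a*sn+b*c]
        p=Ti@np.r_[P,1];r=np.hypot(p[0],p[1]);an=np.arctan2(r,p[2]);return cx+f*an*p[0]/r,cy+f*an*p[1]/r
    ds=np.arange(-10,60,1.);rc=np.array([row(d) for d in ds])
    gray=im.max(2).astype(float); hs=cv2.cvtColor(im,cv2.COLOR_BGR2HSV)
    m=(hs[...,1]<60)&(hs[...,2]>105)
    # lowest white pixel of scoop in column at predicted location
    out=[]
    for d,(u,v) in zip(ds,rc):
        vi,ui=int(round(v)),int(round(u))
        if 4<vi<390 and m[vi-4:vi-1,ui].all() and not m[vi+2:vi+5,ui].any(): out.append(d)
    print("tilt cand",out,"ee",s["ee_pos"],"F",s["contact_force"],"M",s["moment"],"w",s["grip_width"],s["grasp_force"],"t",s["clock"])
E
python3 -c "
from h import *
tilt()"
```

```text
tilt cand [np.float64(0.0), np.float64(1.0)] ee [ 0.5609 -0.2449  0.1111] F [ 0.7248 -2.0218  0.723 ] M [-0.2652  0.0231  0.0336] w 0.016347410486362835 118.29686854965985 t 10.225
```

>>> step_arm(
  fingers=[0.01,0.01,0.01,0.01],
  delta_pos=[
    [0,0,-0.0005],
    [0,0,0],
    [0,0,0],
    [0,0,0],
  ],
  roll=[0,0,0,0],
  force=20,
)

```text
clock: 10.78
ee_pos: [0.5608, -0.2447, 0.1114]
orientation: [0.0, 0.707, 0.707, -0.0]
contact_force: [-0.1, -3.1, 0.2]
grip_width: 0.0158
grasp_force: 118.3
```

```bash
python3 -c "
from h import *
tilt()"
```

```text
tilt cand [np.float64(0.0), np.float64(1.0)] ee [ 0.5608 -0.2447  0.1114] F [-0.1011 -3.0652  0.2362] M [-0.5218 -0.0243 -0.0349] w 0.01576928806391452 118.26609233859926 t 10.775
```

>>> step_arm(
  fingers=[0.0155,0.0155],
  delta_pos=[
    [0,0,0],
    [0,0,0],
  ],
  roll=[0,0],
  force=20,
)

```text
clock: 11.08
ee_pos: [0.5608, -0.2446, 0.1113]
orientation: [0.0, 0.707, 0.707, -0.0]
contact_force: [1.0, -4.2, 0.8]
grip_width: 0.0164
grasp_force: 118.3
```

```bash
python3 -c "
from h import *
tilt()"
```

```text
tilt cand [np.float64(0.0), np.float64(1.0)] ee [ 0.5608 -0.2446  0.1113] F [ 1.0217 -4.1542  0.831 ] M [-0.5568 -0.0224 -0.0386] w 0.016446927091845785 118.29611366149038 t 11.075
```

>>> step_arm(
  fingers=[0.0165,0.0165],
  delta_pos=[
    [0,0,0],
    [0,0,0],
  ],
  roll=[0,0],
  force=20,
)

```text
clock: 11.38
ee_pos: [0.5608, -0.2446, 0.1113]
orientation: [0.0, 0.707, 0.707, -0.0]
contact_force: [1.1, -3.0, 1.3]
grip_width: 0.0167
grasp_force: 78.8
```

>>> step_arm(
  fingers=[0.017],
  delta_pos=[
    [0,0,0],
  ],
  roll=[0],
  force=20,
)

```text
clock: 11.5
ee_pos: [0.5608, -0.2445, 0.1113]
orientation: [0.0, 0.707, 0.707, -0.0]
contact_force: [1.6, -3.9, 0.7]
grip_width: 0.0175
grasp_force: 52.8
```

>>> step_arm(
  fingers=[0.0173,0.0173],
  delta_pos=[
    [0,0,0],
    [0,0,0],
  ],
  roll=[0,0],
  force=20,
)

```text
clock: 11.75
ee_pos: [0.5608, -0.2445, 0.1113]
orientation: [0.0, 0.707, 0.707, -0.0]
contact_force: [0.7, -3.1, 0.2]
grip_width: 0.0175
grasp_force: 37.1
```

```bash
python3 -c "
from h import *
tilt()"
```

```text
tilt cand [np.float64(0.0), np.float64(1.0)] ee [ 0.5608 -0.2445  0.1113] F [ 0.7036 -3.0719  0.1539] M [-0.6476 -0.075  -0.0177] w 0.017515145323916074 37.09519984899089 t 11.75
```

>>> step_arm(
  fingers=[0.0176,0.0176,0.0176,0.0176],
  delta_pos=[
    [0.003,0,-0.004],
    [0.003,0,-0.004],
    [0.003,0,-0.004],
    [0,0,0],
  ],
  roll=[0,0,0,0],
)

```text
clock: 12.3
ee_pos: [0.5611, -0.2348, 0.1235]
orientation: [-0.0, 0.706, 0.708, 0.0]
contact_force: [-0.6, -0.1, -3.2]
grip_width: 0.0179
grasp_force: 20.8
```

```bash
python3 -c "
from h import *
tilt()"
```

```text
tilt cand [np.float64(0.0), np.float64(1.0), np.float64(2.0)] ee [ 0.5611 -0.2348  0.1235] F [-0.6168 -0.0828 -3.1624] M [-0.2342  0.0593  0.0618] w 0.017873842466667386 20.810544319594506 t 12.3
```

>>> step_arm(
  fingers=[0.0177,0.0177,0.0178,0.0178],
  delta_pos=[
    [0,0,0.004],
    [0,0,0],
    [0,0,0],
    [0,0,0],
  ],
  roll=[0,0,0,0],
)

```text
clock: 12.85
ee_pos: [0.5607, -0.2356, 0.1193]
orientation: [-0.0, 0.707, 0.707, -0.0]
contact_force: [-0.2, -0.3, -3.4]
grip_width: 0.0177
grasp_force: 10.2
```

```bash
python3 -c "
from h import *
tilt()"
```

```text
tilt cand [np.float64(2.0), np.float64(3.0), np.float64(4.0)] ee [ 0.5607 -0.2356  0.1193] F [-0.1881 -0.332  -3.3517] M [-0.0856  0.0436  0.0154] w 0.017734747491646285 10.189342119265348 t 12.85
```

>>> step_arm(
  fingers=[0.0178,0.0178,0.0178,0.0178,0.0178],
  delta_pos=[
    [0.003,0,-0.005],
    [0.005,0,-0.006],
    [0.006,0,-0.006],
    [0.006,0,-0.006],
    [0,0,0],
  ],
  roll=[0,0,0,0,0],
)

```text
clock: 13.52
ee_pos: [0.5614, -0.2146, 0.143]
orientation: [0.0, 0.706, 0.708, 0.0]
contact_force: [1.1, 0.0, -2.1]
grip_width: 0.018
grasp_force: 10.2
```

```bash
python3 -c "
from h import *
tilt()"
```

```text
tilt cand [np.float64(11.0), np.float64(12.0), np.float64(13.0)] ee [ 0.5614 -0.2146  0.143 ] F [ 1.1064  0.0264 -2.1045] M [ 0.189  -0.1329 -0.0512] w 0.018046635353164784 10.157519641943509 t 13.525
```

>>> step_arm(
  fingers=[0.0178,0.0178,0.0178,0.0178,0.0178],
  delta_pos=[
    [0.006,0,-0.006],
    [0.007,0,-0.006],
    [0.007,0,-0.005],
    [0.007,0,-0.004],
    [0,0,0],
  ],
  roll=[0,0,0,0,0],
)

```text
clock: 14.2
ee_pos: [0.5611, -0.1875, 0.1636]
orientation: [0.0, 0.706, 0.708, 0.0]
contact_force: [-0.5, -1.4, -3.1]
grip_width: 0.0179
grasp_force: 9.9
```

```bash
python3 -c "
from h import *
tilt()"
```

```text
tilt cand [] ee [ 0.5611 -0.1875  0.1636] F [-0.5246 -1.3864 -3.1204] M [-0.1322 -0.0009 -0.004 ] w 0.017890854398943914 9.916763675864786 t 14.2
```

>>> step_arm(
  fingers=[0.0178,0.0178,0.0178,0.0178,0.0178],
  delta_pos=[
    [0.007,0,-0.004],
    [0.007,0,-0.004],
    [0.007,0,-0.003],
    [0.007,0,-0.003],
    [0,0,0],
  ],
  roll=[0,0,0,0,0],
)

```text
clock: 14.88
ee_pos: [0.561, -0.1595, 0.1775]
orientation: [0.0, 0.706, 0.708, 0.0]
contact_force: [-0.2, -0.5, -3.2]
grip_width: 0.0178
grasp_force: 9.9
```

```bash
python3 -c "
from h import *
tilt()"
```

```text
tilt cand [np.float64(10.0), np.float64(11.0), np.float64(12.0)] ee [ 0.561  -0.1595  0.1775] F [-0.1609 -0.472  -3.2474] M [-0.0887  0.0016 -0.0096] w 0.017843195002563716 9.912830935791135 t 14.875
```

```bash
python3 -c "
from h import *
a=cams.capture('scene')[:,:,::-1][150:320,220:420];a=cv2.resize(a,(470,400),interpolation=cv2.INTER_CUBIC)
b=cv2.imread('pics/_w.png')[:,180:500];cv2.imwrite('pics/c5.png',np.hstack([a,b]))"
```

```text
(no output)
```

View pics/c5.png

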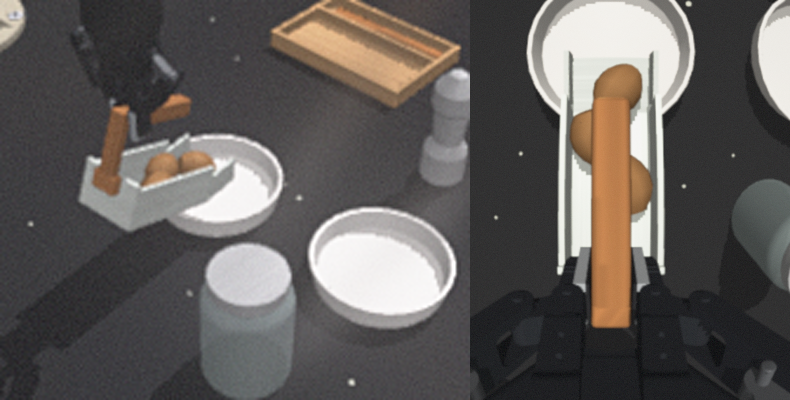

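The walnuts are still inside at about 15° tilt. A grip on the bar loses its gravity torque as the scoop tilts, so it won't reach 40°. I'll set the scoop down and regrip it lower and further back, on the handle post, where it can hang to about 55°.

>>> step_arm(
  fingers=[0.0172,0.017,0.0165,0.0165,0.0165],
  delta_pos=[
    [0,0,0],
    [0,0,0],
    [-0.004,0,0],
    [-0.008,0,0],
    [-0.012,0,0],
  ],
  roll=[0,0,0,0,0],
  force=100,
)

```text
clock: 15.6
ee_pos: [0.5607, -0.1851, 0.1773]
orientation: [0.0, 0.707, 0.708, -0.0]
contact_force: [0.2, 0.0, -3.8]
grip_width: 0.0175
grasp_force: 40.9
```

>>> step_arm(
  fingers=[0.0165,0.0165,0.0165,0.0165,0.0165],
  delta_pos=[
    [-0.016,0,0],
    [-0.02,0,0],
    [-0.02,0,0],
    [-0.02,0,0],
    [-0.02,0,0],
  ],
  roll=[0,0,0,0,0],
)

```text
clock: 16.23
ee_pos: [0.5604, -0.2825, 0.1772]
orientation: [0.0, 0.707, 0.707, -0.0]
contact_force: [0.4, 0.1, -3.4]
grip_width: 0.0172
grasp_force: 41.0
```

>>> step_arm(
  fingers=[0.0165,0.0165,0.0165,0.0165,0.0165],
  delta_pos=[
    [-0.02,0,0],
    [-0.016,0,0],
    [-0.012,0,0],
    [-0.008,0,0],
    [-0.004,0,0],
  ],
  roll=[0,0,0,0,0],
)

```text
clock: 16.85
ee_pos: [0.5609, -0.3407, 0.1772]
orientation: [-0.0, 0.707, 0.707, -0.0]
contact_force: [0.7, 0.8, -3.1]
grip_width: 0.0175
grasp_force: 41.0
```

```bash
python3 -c "
from h import *
tilt()"
```

```text
tilt cand [np.float64(12.0), np.float64(13.0), np.float64(14.0)] ee [ 0.5609 -0.3407  0.1772] F [ 0.6635  0.8161 -3.1118] M [-0.0772  0.0294  0.022 ] w 0.01747828822530906 40.968871023505926 t 16.85
```

>>> step_arm(
  fingers=[0.0165,0.0165,0.0165,0.0165,0.0165],
  delta_pos=[
    [0,0,0.008],
    [0,0,0.014],
    [0,0,0.016],
    [0,0,0.014],
    [0,0,0.006],
  ],
  roll=[0,0,0,0,0],
)

```text
clock: 17.52
ee_pos: [0.5609, -0.3456, 0.1223]
orientation: [0.004, 0.708, 0.706, -0.002]
contact_force: [-3.7, -10.9, 22.3]
grip_width: 0.0176
grasp_force: 45.1
```

>>> step_arm(
  fingers=[0.0178,0.0178,0.0178,0.0178,0.0178],
  delta_pos=[
    [0,0,0.002],
    [0,0,0.004],
    [0,0,0.005],
    [0,0,0.005],
    [0,0,0.005],
  ],
  roll=[0,0,0,0,0],
)

```text
clock: 18.15
ee_pos: [0.5613, -0.3432, 0.0998]
orientation: [0.003, 0.707, 0.707, -0.0]
contact_force: [-0.4, -3.8, 4.2]
grip_width: 0.0179
grasp_force: 11.5
```

```bash
python3 -c "
from h import *
tilt()"
```

```text
tilt cand [np.float64(12.0), np.float64(13.0), np.float64(14.0)] ee [ 0.5613 -0.3432  0.0998] F [-0.4166 -3.8098  4.1977] M [-0.7372  0.0783  0.0207] w 0.017857553603321398 11.51634469628334 t 18.15
```

>>> step_arm(
  fingers=[0.0178,0.0178,0.0178],
  delta_pos=[
    [0,0,0.004],
    [0,0,0.003],
    [0,0,0],
  ],
  roll=[0,0,0],
)

```text
clock: 18.58
ee_pos: [0.5608, -0.34, 0.0906]
orientation: [-0.001, 0.707, 0.708, -0.0]
contact_force: [-0.2, -1.9, 1.2]
grip_width: 0.0181
grasp_force: 11.1
```

```bash
python3 -c "
from h import *
tilt()
a=cams.capture('scene')[:,:,::-1][170:340,150:350];a=cv2.resize(a,(470,400),interpolation=cv2.INTER_CUBIC)
b=cv2.imread('pics/_w.png')[:,180:500];cv2.imwrite('pics/c6.png',np.hstack([a,b]))"
```

```text
tilt cand [np.float64(11.0), np.float64(12.0)] ee [ 0.5608 -0.34    0.0906] F [-0.2108 -1.8592  1.2448] M [-0.3916 -0.1304  0.0069] w 0.01807777696013084 11.123073399066925 t 18.575
```

View pics/c6.png

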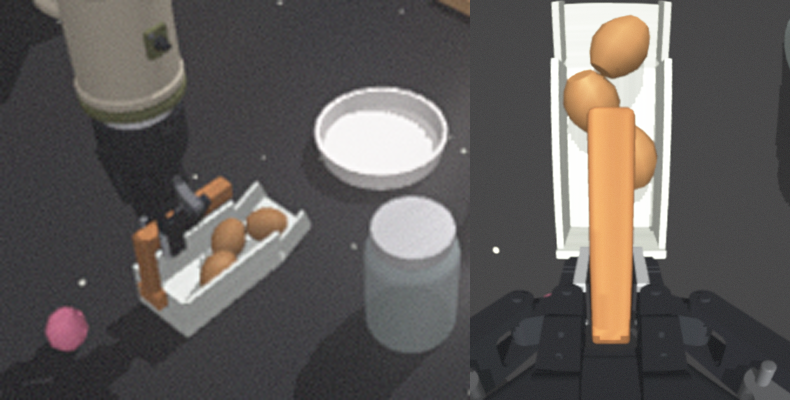

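The scoop is flat on the table with the walnuts in, and the grip slid to about x = 49 mm on the bar. I'll regrip on the post.

>>> step_arm(
  fingers=[0.03,0.045,0.045,0.045,0.045],
  delta_pos=[
    [0,0,0],
    [0,0,0],
    [-0.012,0,0],
    [-0.01,0,0],
    [0,0,0.01],
  ],
  roll=[0,0,0,0,0],
  force=100,
)

```text
clock: 19.3
ee_pos: [0.5605, -0.3648, 0.0818]
orientation: [0.001, 0.708, 0.707, -0.0]
contact_force: [-0.0, -0.0, -0.2]
grip_width: 0.0451
grasp_force: 0.0
```

```bash
python3 - <<'E'
from h import *
s=sensors.sense();print(s["ee_pos"],s["contact_force"])
T=cams.get_calibration("wrist")["extrinsics"];im=np.ascontiguousarray(cams.capture("wrist")[:,:,::-1]);cv2.imwrite("pics/_w2.png",im)
H,S,V=cv2.split(cv2.cvtColor(im,cv2.COLOR_BGR2HSV))
m=(S>140)&(V>110)&(H<16); 
for r in (150,200,250,300,330,345,360,375,390):
    w=np.where(m[r])[0]; w=w[(w>270)&(w<380)]; print(r,(w.min(),w.max()) if len(w) else None)
g=np.where(m[:,322])[0];print("bar rows",g.min(),g.max())
for px in [(322,g.max())]: print("bar end world",wray([px],.12,T))
E
```

```text
[ 0.5605 -0.3648  0.0818] [-0.0154 -0.0318 -0.2291]
150 (np.int64(298), np.int64(346))
200 (np.int64(298), np.int64(300))
250 (np.int64(300), np.int64(343))
300 (np.int64(301), np.int64(342))
330 None
345 None
360 None
375 None
390 None
bar rows 49 317
bar end world [[ 0.5606 -0.3702]]
```

>>> step_arm(
  fingers=[0.045,0.045,0.03,0.02,0.01],
  delta_pos=[
    [0,0,0.01],
    [0,0,0.01],
    [0,0,0.005],
    [0,0,0],
    [0,0,0],
  ],
  roll=[0,0,0,0,0],
  force=100,
)

```text
clock: 19.98
ee_pos: [0.5609, -0.3624, 0.0564]
orientation: [-0.0, 0.707, 0.708, -0.0]
contact_force: [-0.3, 0.4, -1.9]
grip_width: 0.0168
grasp_force: 94.9
```

>>> step_arm(
  fingers=[0.005,0.005],
  delta_pos=[
    [0,0,0],
    [0,0,0],
  ],
  roll=[0,0],
)

```text
clock: 20.23
ee_pos: [0.561, -0.3624, 0.0563]
orientation: [-0.0, 0.707, 0.708, 0.0]
contact_force: [0.1, 0.4, -2.4]
grip_width: 0.0168
grasp_force: 94.9
```

>>> step_arm(
  fingers=[0.005,0.005,0.005,0.005,0.005],
  delta_pos=[
    [0,0,-0.005],
    [0,0,-0.012],
    [0,0,-0.018],
    [0,0,-0.016],
    [0,0,-0.007],
  ],
  roll=[0,0,0,0,0],
)

```text
clock: 20.85
ee_pos: [0.5614, -0.3631, 0.1164]
orientation: [0.001, 0.707, 0.707, 0.0]
contact_force: [-0.2, 1.3, -4.3]
grip_width: 0.0164
grasp_force: 95.2
```

>>> step_arm(
  fingers=[0.005,0.005,0.005,0.005,0.005],
  delta_pos=[
    [0.008,0,0],
    [0.014,0,0],
    [0.018,0,0],
    [0.018,0,0],
    [0.018,0,0],
  ],
  roll=[0,0,0,0,0],
)

```text
clock: 21.48
ee_pos: [0.5607, -0.2841, 0.1134]
orientation: [-0.001, 0.706, 0.708, -0.0]
contact_force: [0.5, 0.1, -4.4]
grip_width: 0.0164
grasp_force: 95.1
```

>>> step_arm(
  fingers=[0.005,0.005,0.005,0.005,0.005],
  delta_pos=[
    [0.016,0,0.003],
    [0.01,0,0.008],
    [0.004,0,0.01],
    [0,0,0.006],
    [0,0,0],
  ],
  roll=[0,0,0,0,0],
)

```text
clock: 22.1
ee_pos: [0.5601, -0.2571, 0.0865]
orientation: [-0.0, 0.707, 0.707, -0.001]
contact_force: [0.2, -0.2, -3.5]
grip_width: 0.0167
grasp_force: 95.1
```

```bash
python3 - <<'E'
from h import *
s=sensors.sense();print(s["ee_pos"],s["contact_force"],s["moment"],s["clock"],s["grasp_force"])
im=cams.capture("scene")[:,:,::-1];cv2.imwrite("pics/s7.png",im)
H,S,V=cv2.split(cv2.cvtColor(np.ascontiguousarray(im),cv2.COLOR_BGR2HSV))
# predicted scene pixels of bar end corners for tilt
g=s["ee_pos"]+[0,0,.019]
for d in(-3,0,3,6,10):
    c,sn=np.cos(np.radians(d)),np.sin(np.radians(d))
    W=lambda x,y,z:g+[y,-((x-.07)*c-(z-.0755)*sn),(x-.07)*sn+(z-.0755)*c]
    print(d,"barfront-top",proj("scene",W(-.03,.009,.12)),"lip",proj("scene",W(-.105,.036,.02)),"backwall bottom",proj("scene",W(.065,.036,0)))
ys,xs=np.where((S<60)&(V>90)); sel=(xs>200)&(xs<310)&(ys>200)&(ys<300); i=np.argmax(ys[sel]);print("lowest white",xs[sel][i],ys[sel][i])
E
```

```text
[ 0.5601 -0.2571  0.0865] [ 0.2377 -0.2071 -3.4574] [-0.2294  0.0175 -0.0204] 22.1 95.12944757938385
-3 barfront-top [[278.6985 213.5736]] lip [[309.3771 231.1587]] backwall bottom [[263.9402 276.1003]]
0 barfront-top [[279.5316 214.7403]] lip [[308.743  234.2908]] backwall bottom [[262.7694 277.1614]]
3 barfront-top [[280.28   215.9903]] lip [[307.995  237.4517]] backwall bottom [[261.582  278.1726]]
6 barfront-top [[280.9433 217.3193]] lip [[307.1356 240.6357]] backwall bottom [[260.3808 279.1313]]
10 barfront-top [[281.6946 219.2069]] lip [[305.8205 244.9084]] backwall bottom [[258.7624 280.3232]]
lowest white 306 299
```

>>> step_arm(
  fingers=[0.005,0.005,0.005,0.005],
  delta_pos=[
    [0,0,0.002],
    [0,0,0.003],
    [0,0,0.002],
    [0,0,0],
  ],
  roll=[0,0,0,0],
)

```text
clock: 22.65
ee_pos: [0.5607, -0.2564, 0.0801]
orientation: [-0.0, 0.707, 0.707, -0.0]
contact_force: [-0.1, -0.1, -3.2]
grip_width: 0.0169
grasp_force: 95.2
```

>>> step_arm(
  fingers=[0.005,0.005,0.005,0.005],
  delta_pos=[
    [0,0,0.001],
    [0,0,0],
    [0,0,0.001],
    [0,0,0],
  ],
  roll=[0,0,0,0],
)

```text
clock: 23.15
ee_pos: [0.5607, -0.2564, 0.0782]
orientation: [-0.0, 0.707, 0.707, -0.0]
contact_force: [0.6, 0.6, -4.0]
grip_width: 0.0167
grasp_force: 95.2
```

>>> step_arm(
  fingers=[0.005,0.005,0.005,0.005],
  delta_pos=[
    [0,0,0.001],
    [0,0,0],
    [0,0,0.001],
    [0,0,0],
  ],
  roll=[0,0,0,0],
)

```text
clock: 23.65
ee_pos: [0.5609, -0.2567, 0.0765]
orientation: [0.0, 0.707, 0.707, 0.0]
contact_force: [-0.5, -1.8, -0.5]
grip_width: 0.0168
grasp_force: 95.5
```

```bash
python3 -c "
from h import *
s=sensors.sense();print(s['ee_pos'],s['contact_force'],s['moment'])"
```

```text
[ 0.5609 -0.2567  0.0765] [-0.4899 -1.811  -0.4715] [ 0.0224  0.0388 -0.0068]
```

>>> step_arm(
  fingers=[0.017,0.0174,0.0176,0.0177,0.0177],
  delta_pos=[
    [0,0,0],
    [0,0,0],
    [0,0,0],
    [0.002,0,-0.004],
    [0.002,0,-0.004],
  ],
  roll=[0,0,0,0,0],
  force=20,
)

```text
clock: 24.28
ee_pos: [0.5606, -0.2521, 0.0843]
orientation: [-0.0, 0.707, 0.708, -0.0]
contact_force: [-0.7, -1.2, -3.1]
grip_width: 0.0179
grasp_force: 16.2
```

```bash
python3 -c "
from h import *
s=sensors.sense();print(s['ee_pos'],s['contact_force'],s['moment'],s['grasp_force'])"
```

```text
[ 0.5606 -0.2521  0.0843] [-0.6532 -1.1734 -3.1313] [-0.2236  0.008  -0.028 ] 16.222025156021118
```

>>> step_arm(
  fingers=[0.0178,0.0178,0.0178,0.0178,0.0178],
  delta_pos=[
    [0.002,0,-0.004],
    [0.002,0,-0.005],
    [0.003,0,-0.005],
    [0.002,0,-0.004],
    [0,0,0],
  ],
  roll=[0,0,0,0,0],
)

```text
clock: 24.9
ee_pos: [0.5611, -0.2432, 0.1027]
orientation: [0.0, 0.707, 0.708, 0.0]
contact_force: [0.4, -0.4, -1.9]
grip_width: 0.0179
grasp_force: 11.0
```

```bash
cat >> h.py <<'E'
def st(gx=.07,gz=.0755):
    s=sensors.sense();print(s['ee_pos'],s['contact_force'],s['moment'],s['grasp_force'],s['clock'])
    im=np.ascontiguousarray(cams.capture("wrist")[:,:,::-1]);cv2.imwrite("pics/_w.png",im)
    T=cams.get_calibration("wrist")["extrinsics"];Ti=np.linalg.inv(T);g=s['ee_pos']+[0,0,.019]
    H,S,V=cv2.split(cv2.cvtColor(im,cv2.COLOR_BGR2HSV));m=(S>140)&(V>100)&(H<16)
    r=np.where(m[:,312:332].mean(1)>.7)[0];print("bar rows",r.min(),r.max(),end=" pred: ")
    for d in range(0,50,5):
        c,n=np.cos(np.radians(d)),np.sin(np.radians(d));v=[]
        for x in(-.03,.077):
            a,b=x-gx,.12-gz;p=Ti@np.r_[g+[0,-(a*c-b*n),a*n+b*c],1];h=np.hypot(p[0],p[1]);v.append(int(201.5+309.7*np.arctan2(h,p[2])*p[1]/h))
        print(d,v,end=";")
    print()
E
python3 -c "
from h import *
st()"
```

```text
[ 0.5611 -0.2432  0.1027] [ 0.4317 -0.4132 -1.9044] [ 0.0174  0.0654 -0.0024] 10.968354642391205 24.9
bar rows 37 350 pred: 0 [31, 362];5 [26, 355];10 [25, 348];15 [26, 340];20 [30, 331];25 [34, 321];30 [40, 310];35 [47, 299];40 [55, 287];45 [63, 275];
```

>>> step_arm(
  fingers=[0.0178,0.0178,0.0178,0.0178,0.0178],
  delta_pos=[
    [0.003,0,-0.005],
    [0.005,0,-0.006],
    [0.005,0,-0.006],
    [0.005,0,-0.005],
    [0,0,0],
  ],
  roll=[0,0,0,0,0],
)

```text
clock: 25.58
ee_pos: [0.5612, -0.2248, 0.1248]
orientation: [0.0, 0.706, 0.708, 0.0]
contact_force: [-0.2, -1.3, -1.8]
grip_width: 0.0183
grasp_force: 11.2
```

```bash
python3 -c "
from h import *
st()"
```

```text
[ 0.5612 -0.2248  0.1248] [-0.2007 -1.3331 -1.8177] [ 0.0743 -0.0369  0.0264] 11.165953427553177 25.575
bar rows 43 337 pred: 0 [31, 362];5 [26, 355];10 [25, 348];15 [26, 340];20 [29, 331];25 [34, 321];30 [40, 310];35 [47, 299];40 [55, 287];45 [63, 275];
```

>>> step_arm(
  fingers=[0.0178,0.0178,0.0178,0.0178,0.0178],
  delta_pos=[
    [0.004,0,-0.005],
    [0.005,0,-0.005],
    [0.005,0,-0.004],
    [0.004,0,-0.003],
    [0,0,0],
  ],
  roll=[0,0,0,0,0],
)

```text
clock: 26.25
ee_pos: [0.561, -0.2068, 0.1415]
orientation: [0.0, 0.706, 0.708, 0.0]
contact_force: [-0.9, -0.1, -2.3]
grip_width: 0.0177
grasp_force: 11.2
```

```bash
python3 -c "
from h import *
st()"
```

```text
[ 0.561  -0.2068  0.1415] [-0.9089 -0.0823 -2.3022] [ 0.1162 -0.0345 -0.018 ] 11.150339394807816 26.25
bar rows 50 323 pred: 0 [31, 361];5 [26, 355];10 [25, 348];15 [26, 340];20 [30, 331];25 [34, 321];30 [40, 310];35 [47, 299];40 [55, 287];45 [63, 275];
```

>>> step_arm(
  fingers=[0.0178,0.0178,0.0178,0.0178,0.0178],
  delta_pos=[
    [0.005,0,-0.004],
    [0.005,0,-0.004],
    [0.005,0,-0.003],
    [0.003,0,-0.002],
    [0,0,0],
  ],
  roll=[0,0,0,0,0],
)

```text
clock: 26.92
ee_pos: [0.5609, -0.1891, 0.1544]
orientation: [0.0, 0.706, 0.708, 0.0]
contact_force: [-0.5, 0.1, -4.1]
grip_width: 0.0176
grasp_force: 11.2
```

```bash
python3 -c "
from h import *
st()"
```

```text
[ 0.5609 -0.1891  0.1544] [-0.4536  0.1121 -4.105 ] [-0.1438 -0.0027  0.0335] 11.173534020781517 26.925
bar rows 58 313 pred: 0 [31, 361];5 [26, 355];10 [25, 348];15 [26, 340];20 [29, 330];25 [34, 320];30 [40, 310];35 [47, 298];40 [55, 287];45 [63, 275];
```

>>> step_arm(
  fingers=[0.0179,0.0179,0.0179],
  delta_pos=[
    [0,0,0],
    [0,0,0],
    [0,0,0],
  ],
  roll=[0,0,0],
)

```text
clock: 27.35
ee_pos: [0.5607, -0.1896, 0.1543]
orientation: [-0.0, 0.707, 0.707, -0.0]
contact_force: [-0.2, -0.4, -2.2]
grip_width: 0.0178
grasp_force: 5.5
```

```bash
python3 -c "
from h import *
st()
a=cams.capture('top')[:,:,::-1][150:260,270:400]
a=cv2.resize(a,(470,400),interpolation=cv2.INTER_CUBIC)
b=cv2.imread('pics/_w.png')[:,180:500];cv2.imwrite('pics/c8.png',np.hstack([a,b]))
im=b;H,S,V=cv2.split(cv2.cvtColor(im,cv2.COLOR_BGR2HSV))
for c in blobs((S>110)&(V>60)&(H<18),150): print(cv2.boundingRect(c),cv2.contourArea(c))"
```

```text
[ 0.5607 -0.1896  0.1543] [-0.2298 -0.375  -2.2463] [-0.0089  0.0272  0.0096] 5.4658921249119885 27.35
bar rows 57 311 pred: 0 [32, 362];5 [27, 355];10 [26, 348];15 [27, 340];20 [30, 331];25 [35, 321];30 [41, 310];35 [48, 299];40 [55, 287];45 [63, 275];
(99, 54, 86, 259) 13446.0
```

```bash
python3 -c "
from h import *
im=cv2.imread('pics/_w.png')[:,180:500];H,S,V=cv2.split(cv2.cvtColor(im,cv2.COLOR_BGR2HSV));m=(S>110)&(V>60)&(H<18)
for r in range(0,320,10):
    w=np.where(m[r])[0]; print(r,(w.min(),w.max()) if len(w) else None,end=' ')
im=cams.capture('top')[:,:,::-1];H,S,V=cv2.split(cv2.cvtColor(np.ascontiguousarray(im),cv2.COLOR_BGR2HSV));m=(S>80)&(V>50)&(H<20);m[:,:260]=0
for c in blobs(m,5): print(cv2.boundingRect(c),cv2.contourArea(c))
"
```

```text
0 None 10 None 20 None 30 None 40 None 50 None 60 (np.int64(120), np.int64(157)) 70 (np.int64(112), np.int64(159)) 80 (np.int64(111), np.int64(160)) 90 (np.int64(111), np.int64(160)) 100 (np.int64(118), np.int64(160)) 110 (np.int64(105), np.int64(161)) 120 (np.int64(99), np.int64(161)) 130 (np.int64(100), np.int64(162)) 140 (np.int64(103), np.int64(162)) 150 (np.int64(111), np.int64(177)) 160 (np.int64(119), np.int64(182)) 170 (np.int64(119), np.int64(184)) 180 (np.int64(118), np.int64(183)) 190 (np.int64(118), np.int64(178)) 200 (np.int64(118), np.int64(168)) 210 (np.int64(118), np.int64(164)) 220 (np.int64(118), np.int64(164)) 230 (np.int64(117), np.int64(164)) 240 (np.int64(117), np.int64(164)) 250 (np.int64(117), np.int64(165)) 260 (np.int64(117), np.int64(165)) 270 (np.int64(116), np.int64(165)) 280 (np.int64(116), np.int64(165)) 290 (np.int64(116), np.int64(165)) 300 (np.int64(115), np.int64(167)) 310 (np.int64(116), np.int64(165)) (331, 195, 27, 20) 190.0
```

>>> step_arm(
  fingers=[0.0179,0.0179,0.0179,0.0179,0.0179],
  delta_pos=[
    [0.003,0,-0.002],
    [0.004,0,-0.002],
    [0.004,0,-0.002],
    [0.003,0,-0.002],
    [0,0,0],
  ],
  roll=[0,0,0,0,0],
)

```text
clock: 28.12
ee_pos: [0.5609, -0.175, 0.1624]
orientation: [0.0, 0.706, 0.708, 0.0]
contact_force: [-0.1, -0.6, -3.6]
grip_width: 0.0179
grasp_force: 5.5
```

```bash
cat >> h.py <<'E'
def br():
    im=cv2.imread('pics/_w.png');H,S,V=cv2.split(cv2.cvtColor(im,cv2.COLOR_BGR2HSV));m=(S>110)&(V>60)&(H<18)
    for r in range(0,260,12):
        w=np.where(m[r,180:500])[0]
        if len(w): print(r,w.min(),w.max(),end='; ')
    print()
E
python3 -c "
from h import *
st();br()"
```

```text
[ 0.5609 -0.175   0.1624] [-0.0854 -0.5535 -3.6017] [ 0.0931 -0.0184 -0.0036] 5.468220226757694 28.125
bar rows 67 303 pred: 0 [31, 361];5 [26, 355];10 [25, 348];15 [26, 340];20 [30, 331];25 [34, 320];30 [40, 310];35 [47, 298];40 [55, 287];45 [63, 275];
0 165 208; 12 116 200; 24 111 150; 36 111 143; 72 124 158; 84 123 158; 96 123 159; 108 122 159; 120 121 160; 132 121 160; 144 121 161; 156 120 162; 168 120 162; 180 119 162; 192 119 162; 204 118 163; 216 118 163; 228 118 163; 240 118 164; 252 117 165;
```

```bash
python3 -c "
from h import *
im=np.ascontiguousarray(cams.capture('top')[:,:,::-1]);H,S,V=cv2.split(cv2.cvtColor(im,cv2.COLOR_BGR2HSV));m=(S>80)&(V>50)&(H<20);m[:,:240]=0
for c in blobs(m,5): print(cv2.boundingRect(c),cv2.contourArea(c),ray('top',[c[:,0].mean(0)],.025))
sc=np.ascontiguousarray(cams.capture('scene')[:,:,::-1])
cv2.imwrite('pics/c9.png',np.hstack([cv2.resize(im[150:260,270:380],(400,400),interpolation=cv2.INTER_CUBIC),cv2.resize(sc[180:270,230:340],(390,400),interpolation=cv2.INTER_CUBIC)]))
H,S,V=cv2.split(cv2.cvtColor(sc,cv2.COLOR_BGR2HSV));m=(S>80)&(V>40)&(H<20);m[:195]=0
for c in blobs(m,5): print('scene',cv2.boundingRect(c),cv2.contourArea(c),ray('scene',[c[:,0].mean(0)],.025))
"
```

```text
(295, 201, 25, 15) 166.0 [[0.5532 0.0058]]
(302, 187, 10, 12) 83.5 [[0.6019 0.0079]]
(336, 198, 15, 6) 56.0 [[ 0.5776 -0.1041]]
scene (303, 211, 34, 21) 333.0 [[0.5661 0.0029]]
scene (257, 199, 14, 29) 175.5 [[ 0.425  -0.0763]]
scene (287, 195, 15, 10) 90.0 [[0.4428 0.0281]]
```

View pics/c9.png

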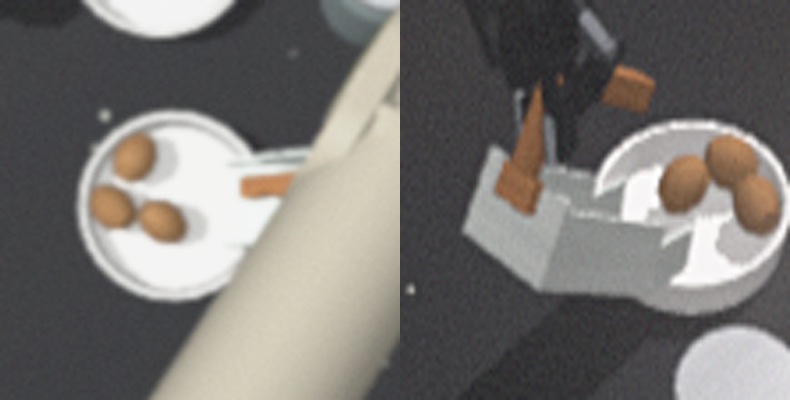

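All three walnuts are in the dish: the top view shows them clustered at its left side, and the scene view shows the same. I'll tighten the grip, lift clear and carry the scoop to the tray.

>>> step_arm(
  fingers=[0.017,0.0165,0.016,0.016,0.016],
  delta_pos=[
    [0,0,0],
    [0,0,0],
    [0,0,-0.005],
    [0,0,-0.015],
    [0,0,-0.02],
  ],
  roll=[0,0,0,0,0],
  force=100,
)

```text
clock: 28.9
ee_pos: [0.5605, -0.1757, 0.2034]
orientation: [0.0, 0.707, 0.707, -0.0]
contact_force: [0.5, 0.6, -2.5]
grip_width: 0.0169
grasp_force: 57.8
```

>>> step_arm(
  fingers=[0.016,0.016,0.016,0.016,0.016],
  delta_pos=[
    [0,0,-0.02],
    [0,0,-0.02],
    [0,0,-0.015],
    [0,0,-0.005],
    [0,0,0],
  ],
  roll=[0,0,0,0,0],
)

```text
clock: 29.52
ee_pos: [0.5607, -0.1755, 0.2623]
orientation: [0.0, 0.707, 0.707, 0.0]
contact_force: [-0.1, 0.1, -2.8]
grip_width: 0.0171
grasp_force: 57.9
```

>>> step_arm(
  fingers=[0.016,0.016,0.016,0.016,0.016],
  delta_pos=[
    [0.02,0,0],
    [0.04,-0.005,0],
    [0.05,-0.01,0],
    [0.05,-0.01,0],
    [0.05,-0.005,0],
  ],
  roll=[0,0,0,0,0],
)

```text
clock: 30.15
ee_pos: [0.5294, 0.036, 0.2615]
orientation: [-0.001, 0.707, 0.707, -0.0]
contact_force: [1.2, 1.1, -3.3]
grip_width: 0.0172
grasp_force: 57.9
```

>>> step_arm(
  fingers=[0.016,0.016,0.016,0.016,0.016],
  delta_pos=[
    [0.05,0,0],
    [0.05,0,0],
    [0.05,0,0],
    [0.05,0,0],
    [0.03,0,0],
  ],
  roll=[0,0,0,0,0],
)

```text
clock: 30.78
ee_pos: [0.5291, 0.2677, 0.2609]
orientation: [-0.0, 0.706, 0.709, -0.001]
contact_force: [0.0, -0.0, -3.0]
grip_width: 0.0174
grasp_force: 57.9
```

```bash
python3 -c "
from h import *
st();print(sensors.sense()['q'])
im=np.ascontiguousarray(cams.capture('top')[:,:,::-1]);H,S,V=cv2.split(cv2.cvtColor(im,cv2.COLOR_BGR2HSV));m=(S>80)&(V>50)&(H<20);m[:,:240]=0
for c in blobs(m,5): print(cv2.boundingRect(c),ray('top',[c[:,0].mean(0)],.025))"
```

```text
[0.5291 0.2677 0.2609] [ 0.0084 -0.0022 -3.0128] [-0.0566 -0.0498  0.013 ] 57.91397654917091 30.775
bar rows 63 303 pred: 0 [46, 369];5 [40, 363];10 [38, 356];15 [38, 349];20 [40, 340];25 [44, 330];30 [50, 320];35 [56, 309];40 [63, 297];45 [71, 286];
[-1.1766  0.4016  0.8984  1.4385 -0.314   1.4526 -0.2714]
(295, 202, 24, 17) [[0.5468 0.0077]]
(301, 187, 11, 12) [[0.6012 0.0089]]
```

>>> step_arm(
  fingers=[0.016,0.016,0.016,0.016,0.016],
  delta_pos=[
    [0.03,0,0],
    [0.018,0,0],
    [0,0,0],
    [0,0,0],
    [0,0,0],
  ],
  roll=[0,-0.1,-0.17,-0.17,-0.17],
)

```text
clock: 31.5
ee_pos: [0.5307, 0.3106, 0.2619]
orientation: [0.0, 0.46, 0.888, -0.001]
contact_force: [-0.2, 0.2, -3.1]
grip_width: 0.0171
grasp_force: 58.0
```

>>> step_arm(
  fingers=[0.016,0.016,0.016,0.016,0.016],
  delta_pos=[
    [0,0,0],
    [0,0,0],
    [0,0,0],
    [0,0,0],
    [0,0,0],
  ],
  roll=[-0.17,-0.17,-0.17,-0.17,-0.13],
)

```text
clock: 32.12
ee_pos: [0.5308, 0.3105, 0.2619]
orientation: [-0.0, 0.074, 0.997, -0.001]
contact_force: [-0.9, 0.7, -3.5]
grip_width: 0.0175
grasp_force: 58.0
```

>>> step_arm(
  fingers=[0.016,0.016,0.016],
  delta_pos=[
    [0,0,0],
    [0,0,0],
    [0,0,0],
  ],
  roll=[-0.08,0,0],
)

```text
clock: 32.5
ee_pos: [0.5305, 0.3116, 0.2621]
orientation: [-0.0, 0.036, 0.999, -0.0]
contact_force: [-0.3, -0.1, -3.4]
grip_width: 0.017
grasp_force: 58.0
```

```bash
python3 - <<'E'
from h import *
from scipy.spatial.transform import Rotation as R
s=sensors.sense();M=R.from_quat(s["orientation"][[1,2,3,0]]).as_matrix();print(s["ee_pos"],M[:2,:2],np.arctan2(-M[1,0],-M[0,0]),s["q"],s["clock"])
T=cams.get_calibration("wrist")["extrinsics"];im=np.ascontiguousarray(cams.capture("wrist")[:,:,::-1])
H,S,V=cv2.split(cv2.cvtColor(im,cv2.COLOR_BGR2HSV));m=(S>140)&(V>100)&(H<16)
r=np.where(m[:,315:328].mean(1)>.7)[0];print("bar rows",r.min(),r.max())
Ti=np.linalg.inv(T);g=s['ee_pos']+[0,0,.019]
for d in range(20,50,5):
    c,n=np.cos(np.radians(d)),np.sin(np.radians(d));v=[]
    for x,z in((-.03,.12),(.077,.12)):
        a,b=x-.07,z-.0755;p=Ti@np.r_[g-M[:,0]*(a*c-b*n)+[0,0,a*n+b*c],1];h=np.hypot(p[0],p[1]);v.append(int(201.5+309.7*np.arctan2(h,p[2])*p[1]/h))
    print(d,v)
m=(S>60)&(V>60)&(H<25);np.save("_m.npy",m)
E
```

```text
[0.5305 0.3116 0.2621] [[-0.9973  0.0729]
 [ 0.0729  0.9973]] -0.0729147781552844 [-1.0063  0.387   0.5917  1.3671 -0.2133  1.4515  1.0741] 32.5
bar rows 66 304
20 [28, 329]
25 [33, 319]
30 [39, 309]
35 [46, 297]
40 [54, 286]
45 [62, 274]
```

```bash
python3 - <<'E'
from h import *
m=np.load("_m.npy");T=cams.get_calibration("wrist")["extrinsics"]
a=-.072;Rt=np.array([[np.cos(a),np.sin(a)],[-np.sin(a),np.cos(a)]]);c0=np.array([.5256,.3482])
for r in range(60,260,20):
    w=np.where(m[r])[0]
    if len(w)>50:
        P=(wray([(w.min(),r),(w.max(),r)],.026,T)-c0)@Rt.T; print(r,w.min(),w.max(),P.round(4).tolist())
w=np.where(m[:260].sum(1)>100)[0];print("rows",w.min())
s=np.where(m[:,200]|m[:,440])[0]
print("top",(wray([(u,np.where(m[:,u])[0].min()) for u in(230,260,380,420,460)],.026,T)-c0)@Rt.T)
E
```

```text
80 285 415 [[-0.1021, -0.0779], [-0.106, 0.0813]]
100 302 414 [[-0.077, -0.0576], [-0.0806, 0.0806]]
120 301 414 [[-0.0525, -0.059], [-0.0553, 0.0815]]
140 300 413 [[-0.0278, -0.0605], [-0.0299, 0.0814]]
160 299 412 [[-0.0027, -0.0621], [-0.004, 0.0816]]
180 299 410 [[0.0231, -0.0626], [0.0225, 0.0808]]
200 101 409 [[0.049, -0.3776], [0.0498, 0.0818]]
220 121 407 [[0.0815, -0.3433], [0.0782, 0.0816]]
240 122 405 [[0.1158, -0.3508], [0.1082, 0.0819]]
rows 72Traceback (most recent call last):
  File "<stdin>", line 10, in <module>
    return umr_minimum(a, axis, None, out, keepdims, initial, where)
ValueError: zero-size array to reduction operation minimum which has no identity
```

>>> step_arm(
  fingers=[0.016,0.016,0.016,0.016,0.016],
  delta_pos=[
    [-0.0085,0.013,0.01],
    [0,0,0.03],
    [0,0,0.03],
    [0,0,0.025],
    [0,0,0.01],
  ],
  roll=[0,0,0,0,0],
)

```text
clock: 33.17
ee_pos: [0.5388, 0.3244, 0.1556]
orientation: [-0.001, 0.035, 0.999, -0.001]
contact_force: [0.3, 0.1, -2.4]
grip_width: 0.0172
grasp_force: 57.9
```

>>> step_arm(
  fingers=[0.016,0.016,0.016,0.016],
  delta_pos=[
    [0,0,0.004],
    [0,0,0.002],
    [0,0,0.002],
    [0,0,0],
  ],
  roll=[0,0,0,0],
)

```text
clock: 33.67
ee_pos: [0.5397, 0.325, 0.1497]
orientation: [0.0, 0.035, 0.999, 0.0]
contact_force: [0.9, -0.6, -1.6]
grip_width: 0.0173
grasp_force: 57.9
```

>>> step_arm(
  fingers=[0.016,0.016,0.016],
  delta_pos=[
    [0,0,0.0015],
    [0,0,0.0015],
    [0,0,0],
  ],
  roll=[0,0,0],
)

```text
clock: 34.05
ee_pos: [0.5394, 0.3248, 0.1461]
orientation: [-0.0, 0.035, 0.999, -0.0]
contact_force: [-0.5, -0.3, -2.9]
grip_width: 0.0174
grasp_force: 58.0
```

>>> step_arm(
  fingers=[0.016,0.016,0.016,0.016],
  delta_pos=[
    [0,0,0.002],
    [0,0,0.002],
    [0,0,0.002],
    [0,0,0],
  ],
  roll=[0,0,0,0],
)

```text
clock: 34.55
ee_pos: [0.5421, 0.325, 0.1429]
orientation: [0.003, 0.035, 0.999, 0.001]
contact_force: [3.5, -0.5, 9.9]
grip_width: 0.0171
grasp_force: 59.6
```

>>> step_arm(
  fingers=[0.0174,0.0178,0.0178,0.0178,0.0178],
  delta_pos=[
    [0,0,0],
    [0,0,0],
    [-0.005,0,0.003],
    [-0.005,0,0.004],
    [-0.005,0,0.004],
  ],
  roll=[0,0,0,0,0],
  force=20,
)

```text
clock: 35.17
ee_pos: [0.556, 0.3238, 0.1303]
orientation: [0.001, 0.035, 0.999, 0.001]
contact_force: [3.0, -0.7, 2.4]
grip_width: 0.0179
grasp_force: 11.7
```

>>> step_arm(
  fingers=[0.0178,0.0178,0.0178,0.0178,0.0178],
  delta_pos=[
    [-0.005,0,0.004],
    [-0.005,0,0.005],
    [-0.005,0,0.005],
    [-0.005,0,0.005],
    [-0.005,0,0.005],
  ],
  roll=[0,0,0,0,0],
)

```text
clock: 35.8
ee_pos: [0.5797, 0.3221, 0.1048]
orientation: [-0.0, 0.035, 0.999, -0.0]
contact_force: [1.3, 0.4, 1.9]
grip_width: 0.0178
grasp_force: 11.2
```

>>> step_arm(
  fingers=[0.0178,0.0178,0.0178,0.0178,0.0178],
  delta_pos=[
    [-0.005,0,0.005],
    [-0.005,0,0.005],
    [-0.004,0,0.005],
    [-0.004,0,0.005],
    [-0.004,0,0.005],
  ],
  roll=[0,0,0,0,0],
)

```text
clock: 36.42
ee_pos: [0.6016, 0.3205, 0.0799]
orientation: [-0.0, 0.035, 0.999, -0.0]
contact_force: [2.5, -0.6, 0.9]
grip_width: 0.0177
grasp_force: 10.8
```

>>> step_arm(
  fingers=[0.0178,0.0178,0.0178,0.0178,0.0178],
  delta_pos=[
    [-0.003,0,0.005],
    [-0.002,0,0.004],
    [-0.001,0,0.003],
    [0,0,0.001],
    [0,0,0],
  ],
  roll=[0,0,0,0,0],
)

```text
clock: 37.05
ee_pos: [0.6071, 0.3202, 0.0671]
orientation: [-0.0, 0.035, 0.999, -0.0]
contact_force: [1.6, 0.5, -0.6]
grip_width: 0.0179
grasp_force: 10.1
```

```bash
python3 -c "
from h import *
s=sensors.sense();print(s['ee_pos'],s['contact_force'],s['moment'],s['grasp_force'])"
```

```text
[0.6071 0.3202 0.0671] [ 1.609   0.5252 -0.5743] [-0.0662 -0.2216  0.0501] 10.077585205435753
```

>>> step_arm(
  fingers=[0.0178,0.0178,0.0179,0.0182,0.022],
  delta_pos=[
    [0,0,0.001],
    [0,0,0.001],
    [0,0,0],
    [0,0,0],
    [0,0,0],
  ],
  roll=[0,0,0,0,0],
)

```text
clock: 37.67
ee_pos: [0.6069, 0.3204, 0.0649]
orientation: [-0.0, 0.035, 0.999, -0.0]
contact_force: [-0.4, -0.4, -0.2]
grip_width: 0.0219
grasp_force: 0.0
```

>>> step_arm(
  fingers=[0.03,0.04,0.045,0.045,0.045],
  delta_pos=[
    [0,0,0],
    [0,0,0],
    [0,0,-0.01],
    [0,0,-0.02],
    [0,0,-0.03],
  ],
  roll=[0,0,0,0,0],
)

```text
clock: 38.3
ee_pos: [0.6072, 0.32, 0.1267]
orientation: [-0.0, 0.035, 0.999, -0.0]
contact_force: [0.3, 0.6, 0.2]
grip_width: 0.0447
grasp_force: 0.0
```

>>> step_arm(
  fingers=[0.045,0.045,0.045,0.045,0.045],
  delta_pos=[
    [0,0,-0.04],
    [0,0,-0.05],
    [0,0,-0.05],
    [0,0,0],
    [0,0,0],
  ],
  roll=[0,0,0,0,0],
)

```text
clock: 38.92
ee_pos: [0.6074, 0.32, 0.2662]
orientation: [0.0, 0.035, 0.999, 0.0]
contact_force: [-0.4, -0.2, -1.3]
grip_width: 0.0446
grasp_force: 0.0
```

```bash
python3 - <<'E'
from h import *
s=sensors.sense();print(s["ee_pos"],s["contact_force"],s["clock"])
T=cams.get_calibration("wrist")["extrinsics"];im=np.ascontiguousarray(cams.capture("wrist")[:,:,::-1])
top=np.ascontiguousarray(cams.capture("top")[:,:,::-1]);cv2.imwrite("pics/t9.png",top)
H,S,V=cv2.split(cv2.cvtColor(im,cv2.COLOR_BGR2HSV))
a=-.072;Rt=np.array([[np.cos(a),np.sin(a)],[-np.sin(a),np.cos(a)]]);slot=np.array([.524,.325])
m=(S<60)&(V>110);m[280:]=0;m[:,:220]=0;m[:,430:]=0
for c in blobs(m,300)[:3]:
    P=(wray(c[:,0,:],.053,T)-slot)@Rt.T; print("white z.053",cv2.boundingRect(c),P.min(0),P.max(0),cv2.minAreaRect(P.astype(np.float32)))
m=(S>150)&(V>110)&(H<14)
for c in blobs(m,300)[:4]:
    P=(wray(c[:,0,:],.128,T)-slot)@Rt.T; print("bar z.128",cv2.boundingRect(c),cv2.minAreaRect(P.astype(np.float32)),P.min(0),P.max(0))
H,S,V=cv2.split(cv2.cvtColor(top,cv2.COLOR_BGR2HSV))
m=(S>80)&(V>50)&(H<20);m[:,:260]=0
for c in blobs(m,5): print("walnuts",cv2.boundingRect(c),ray('top',[c[:,0].mean(0)],.025))
m=(S<60)&(V>110);m[:,:280]=0;m[:165]=0;m[290:]=0;m[:,360:]=0
print("dish",cv2.minAreaRect(ray("top",blobs(m)[0][:,0,:],.03).astype(np.float32)))
E
```

```text
[0.6074 0.32   0.2662] [-0.3883 -0.1996 -1.2771] 38.925
white z.053 (288, 30, 66, 145) [-0.083  -0.0351] [0.0864 0.0391] ((0.001689523458480835, 0.001970376819372177), (0.1694585233926773, 0.07400470972061157), 0.13028977811336517)
white z.053 (220, 246, 35, 34) [ 0.1822 -0.1396] [ 0.2357 -0.0861] ((0.21024642884731293, -0.11717937141656876), (0.037059053778648376, 0.06740786880254745), 55.14039611816406)
walnuts (295, 202, 24, 17) [[0.5467 0.0083]]
walnuts (302, 187, 10, 13) [[0.6003 0.0081]]
dish ((0.5606890916824341, -0.02469046413898468), (0.1587885022163391, 0.15955466032028198), 89.8828125)
```

```bash
python3 -c "
from rig import ctrl
print(ctrl.job_done())"
```

```text
the job is handed in; nothing more can be done
None
```

I handed the job in at about 39 s with all three walnuts in the near dish, the dish not moved, and the empty scoop lying in the wide compartment of the tray; the verdict itself was not reported back to me.

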